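# Tighten the chamber cover and hold the test plunger at half stroke

## Robot

A 6-joint arm with a two-finger parallel gripper is mounted at the origin on the work surface. World frame = base frame: x ahead of the robot, y to its left, z up, the work surface at z = 0. Lengths are in m, angles in rad, forces in N, time in s.
With the tool pointing down it reaches from about 0.35 to 0.95 m from the base axis. Payload 17.4 kg.
Tool frame: the origin (TCP) lies midway between the tips of the shut fingers; the grasp point (between the pads) lies 19 mm behind it; z points along the fingers, y is the line along which they close (so a half turn about z gives the same grasp; the last joint's range is limited). The gripper opens to 93 mm and grips with 3 to 60 N. Pads are 15 mm wide; open, the fingers measure 128 mm over their backs; the gripper's body (75 mm by 188 mm) begins 65 mm behind the grasp point.
Start: joints at [1.244, 0.116, 1.442, -0, 1.584, -0.038], TCP at [0.192, 0.647, 0.19] pointing down, gripper open.
Joint ranges: [-2.83, 2.83], [-0.83, 2.19], [0.07, 2.5], [-1.14, 4.28], [0.01, 3], [-2.97, 2.97]. Speed limits (rad/s): [1.89, 1.89, 2.22, 3.14, 3.14, 3.14].

## Interface

Orientations are given as [roll, pitch, yaw] about the fixed x, y, z axes, in that order (R = Rz(yaw) Ry(pitch) Rx(roll)).
In Python, from cell import ctrl gives the robot as it stands.
- The arm moves only by the shell command python3 -m crank 'ROWS' [FORCE]. ROWS is text: rows parted by semicolons, each of 7 numbers parted by spaces: the opening, from -1 (shut) to 1 (fully open), then the shift along the tool's x, y, z in m, then the turn, a rotation vector about the tool's x, y, z in rad. A call has 1 to 8 rows; each row shifts and turns the commanded pose from where the row before left it, along the tool's axes as they then stand; what a row does not reach is not made up. A row lasts 1/10 s, in which the tool goes at most 50 mm and 8.59 degrees, less where a joint would pass 70% of its speed; a pose out of reach is approached as far as the arm can. A call is refused whole if a number of a shift passes 0.05 or a number of a turn 0.15, either way. A call with a gripper value outside its range is refused whole. The fingers move at their own pace and stop on an object; FORCE is the grip in N (left out, the last holds). Time passes only in rows, so rows that do not move let the fingers close. It gives the time, the measured TCP pose, the force, the opening and the grip force at its end, in the units of the state.
- ctrl.observe(): the state, without advancing time (a new reading comes with each control period).
- ctrl.capture(name): name is "scene" or "top" or "wrist"; returns (picture, depth): 384x512x3 uint8, red, green, blue; 384x512 float32, m along the optical axis (not along the pixel's ray), 0 where there is no reading.
- ctrl.camera_model(name): a dict with "fx", "fy", "cx", "cy" (pixels), "rvec" (rotation vector, rad) and "tvec" (3), from world to camera coordinates, as OpenCV has them; the wrist camera has in their place "tool_from_camera" (4x4, takes a point from camera to tool coordinates, whose origin is the TCP and whose axes are the flange's). Camera axes: x right, y down, z forward; pixel columns grow to the right and rows downward; lengths in m; the calibration is good to about 2 mm. A picture is of the moment at which its call begins: read the wrist's pose just before it. camera_model takes no time and is no camera call.
- ctrl.sign_off(): hands the job in; it is judged then, once.
The state is a dict: "clock": time; "joints": joint angles; "joint_vel": joint speeds; "joint_efforts": joint torques, N m; "ee_pos": TCP position; "ee_rot": TCP orientation; "wrist_force": force on the tool from outside, world axes, zero at the start; "ft_torque": the same for the moment, N m; "gripper_width": opening from 0.0 (shut) to 1.0 (fully open); "gripper_force": force on a finger pad.
Only numpy, scipy, OpenCV 4.12 (cv2) and the standard library are available. Lean on these libraries where they do the work, as an engineer would, in place of code of your own. Each camera call takes 0.05 s, during which the arm holds its last target. There are 200 camera calls.

## Task

Tighten the cream chamber housing's cover for its pressure test: turn the three black bar-grip bolts clockwise fully home against their stops, the middle one first and then the two outer ones in either order. Only then press the black round plunger on the ivory valve block half-way down, so that the top of its head is level with the top of the steel post beside it, never down to the bottom, keep it steadily there for a second and finish with the robot still holding it there. Leave everything else on the bench where it is.

Things in the scene. Friction and masses are not known exactly. Their poses are not given: they have to be found in the camera images.
- module: Chamber housing: a cream ribbed block on an aluminium base plate (120 x 290 mm), fixed to the bench. Origin at the centre of its underside; x across, y along the row of bolts (its long way), z up. Its cover's top is 86 mm above the bench; a 34 mm washer, 4 mm thick, lies under each bolt. Its yaw is within 0.3 rad of zero. It stands either to the left or to the right of the valve block.
- bolt_pos_grip (a point): Centre of the black bar grip of the captive bolt, towards the +y end of the housing (95 mm along +y from the middle). The bar is 40 mm long (along this point's y axis), 14 mm thick (x), 24 mm high, its centre 120 mm above the bench; a 12 mm stem carries it, with 18 mm of free height between washer and bar. z up.
- bolt_pos (a joint): Turn of this bolt, rad: grows clockwise seen from above, from 0 (loose) to its end stop at 1.4 (home), where the bar lies along the housing's y axis. Starts between 0 and 0.4. Stiff (about 0.06 N m of friction), stays where it is left.
- bolt_neg_grip (a point): Centre of the black bar grip of the captive bolt, towards the -y end of the housing (95 mm along -y from the middle). The bar is 40 mm long (along this point's y axis), 14 mm thick (x), 24 mm high, its centre 120 mm above the bench; a 12 mm stem carries it, with 18 mm of free height between washer and bar. z up.
- bolt_neg (a joint): Turn of this bolt, rad: grows clockwise seen from above, from 0 (loose) to its end stop at 1.4 (home), where the bar lies along the housing's y axis. Starts between 0 and 0.4. Stiff (about 0.06 N m of friction), stays where it is left.
- bolt_mid_grip (a point): Centre of the black bar grip of the captive bolt, the middle one of the row (at the housing centre). The bar is 40 mm long (along this point's y axis), 14 mm thick (x), 24 mm high, its centre 120 mm above the bench; a 12 mm stem carries it, with 18 mm of free height between washer and bar. z up.
- bolt_mid (a joint): Turn of this bolt, rad: grows clockwise seen from above, from 0 (loose) to its end stop at 1.4 (home), where the bar lies along the housing's y axis. Starts between 0 and 0.4. Stiff (about 0.06 N m of friction), stays where it is left.
- plunger_top (a point): Centre of the flat top of the plunger's black round head (40 mm across, 10 mm thick), 130 mm above the bench when released. The plunger stands on the ivory valve block (75 x 120 mm, top at 70 mm, fixed on a 110 x 150 mm steel plate) and moves straight down.
- plunger (a joint): Travel of the plunger, m: 0 released, 0.024 at the bottom; 0.012 is the half-way mark, level with the post. It springs back when let go: about 3.5 N to start it, 7.7 N at half, 12 N at the bottom.
- post_top (a point): Centre of the flat top of the fixed steel setting post (12 mm thick) beside the plunger, 48 mm from its axis; its top is 118 mm above the bench, level with the top of the plunger's head when that is half-way down.
- coupling_a: Bystander: a black stepped hose coupling with a steel nipple, 32 mm across, 48 mm tall, in front of the housing. Origin: centre of its underside.
- coupling_b: Bystander: the same kind of hose coupling, in front of the housing. Origin: centre of its underside.
- screwdriver: Bystander: a 170 mm screwdriver lying behind the housing. Origin: on its shaft line.
- seal_ring: Bystander: a black rubber ring, 56 mm across, 12 mm high, lying in front of the valve block. Origin: centre of its underside.
- vial: Bystander: a white jar with a blue cap, 36 mm across, 60 mm tall, behind the valve block. Origin: centre of its underside.
- cup: Bystander: a white plastic cup, 70 mm across, 60 mm tall, at the right-hand side. Origin: centre of its underside.
Mind the look-alikes: they are no part of the job. What is shaped like the part that bears plunger_top but blue or purple is not meant.

How it is judged:
On the way, in this order (a step that is already met when the one before it is completed fails the run):
1. the middle bolt is home while both outer bolts are still loose (value of joint bolt_mid above 1.3 rad and value of joint each of bolt_pos, bolt_neg below 0.9 rad), for 0.1 s.
2. all three bolts are home (value of joint each of bolt_pos, bolt_neg, bolt_mid above 1.3 rad), for 0.1 s.
3. the robot holds the plunger half-way down for a second (value of joint plunger between 0.008 and 0.016 m and contact force between any of the fingers, the arm and plunger above 3 N), for 0.9 s.
At the end, for the whole second after the job is handed in: All three bolts within 0.1 rad of their stops (1.4 rad), and the robot itself pressing the plunger (more than 3 N) at rest at 12 mm of travel, give or take 4 mm (all of step 2 and all of step 3 and velocity of joint plunger between -0.01 and 0.01 m/s); the arm keeps its last pose, push and grip.
It fails at once if the plunger is pressed (over 4 mm) before all bolts are home (value of joint plunger above 0.004 m and not (value of joint each of bolt_pos, bolt_neg, bolt_mid above 1.25 rad)).
It fails at once if the plunger is pressed to its bottom (over 21.5 mm) (value of joint plunger above 0.0215 m).
It fails at once if a bystander is moved by more than 30 mm (distance of any of coupling_a, coupling_b, screwdriver, seal_ring, vial, cup from where it was at the start of the episode above 0.03 m).
It also fails if it takes over 72 s, if anything falls off the work surface, if the arm or the gripper's body presses on something with over 40 N, if the wrist force passes 120 N, or if a joint passes its speed limit or range.

## Working session

There is one attempt and no reset: what is moved stays moved. The work goes in short steps, Python scripts to look and compute and a shell command to move; the robot and the scene stay as the last step left them, time stands still between calls to the robot, and variables do not carry over. Pictures are saved under pics/ and viewed, at most 10 in all, crops included, and the job is handed in when it is done.

```bash
mkdir -p pics
cat > h.py <<'E'
import numpy as np,cv2
from cell import ctrl
from scipy.spatial.transform import Rotation as R
def cam(n):
    m=ctrl.camera_model(n);K=np.array([[m['fx'],0,m['cx']],[0,m['fy'],m['cy']],[0,0,1]])
    if 'rvec' in m:
        Rc=cv2.Rodrigues(np.array(m['rvec'],float))[0];return K,Rc.T,-Rc.T@np.array(m['tvec'],float)
    s=ctrl.observe();T=np.array(m['tool_from_camera']);Rt=R.from_euler('xyz',s['ee_rot']).as_matrix()
    return K,Rt@T[:3,:3],Rt@T[:3,3]+np.array(s['ee_pos'])
def ray(c,uv,z):
    K,Rw,o=c;d=(Rw@np.linalg.inv(K)@np.c_[np.atleast_2d(uv),np.ones(len(np.atleast_2d(uv)))].T).T
    return o+d*((z-o[2])/d[:,2])[:,None]
def proj(c,p):
    K,Rw,o=c;q=K@(Rw.T@(np.atleast_2d(p)-o).T);return (q[:2]/q[2]).T
def cloud(c,d):
    K,Rw,o=c;v,u=np.mgrid[:d.shape[0],:d.shape[1]]
    P=np.stack([(u-K[0,2])/K[0,0]*d,(v-K[1,2])/K[1,1]*d,d],-1);return P@Rw.T+o
E
python3 - <<'E'
from h import *
ims=[]
for n in ['top','scene']:
    c=cam(n);p,d=ctrl.capture(n);np.savez(n+'.npz',p=p,d=d);ims.append(p);print(n,c[2],c[0][0,0])
    cv2.imwrite(f'pics/{n}.png',cv2.resize(p[:,:,::-1],(800,600),interpolation=cv2.INTER_CUBIC))
print(ctrl.observe())
E
```

```text
top [ 0.36870351 -0.08778924  1.12270532] 420.2644845542059
scene [1.2194369  0.05364848 0.81696076] 376.04791804768496
{'clock': 0.1, 'joints': array([ 1.24422039e+00,  1.16448510e-01,  1.44220824e+00,  6.53216089e-06,
        1.58401506e+00, -3.78167893e-02]), 'joint_vel': array([ 0.00053583, -0.00089526, -0.00186262,  0.00033025, -0.0011182 ,
       -0.00028026]), 'joint_efforts': array([ 2.22969735e-03, -7.22883797e+01, -6.23866153e+01,  7.81560852e-02,
        2.26833735e-02, -1.18303947e-04]), 'ee_pos': array([0.19216089, 0.64683749, 0.18896588]), 'ee_rot': array([-3.14051452e+00, -4.73272635e-05,  2.85283356e+00]), 'wrist_force': array([ 0.07722224, -0.38650269, -0.30833223]), 'ft_torque': array([ 0.02603687,  0.05835207, -0.00627874]), 'gripper_force': 0.0, 'gripper_width': 0.9994704662191138}
```

View pics/top.png

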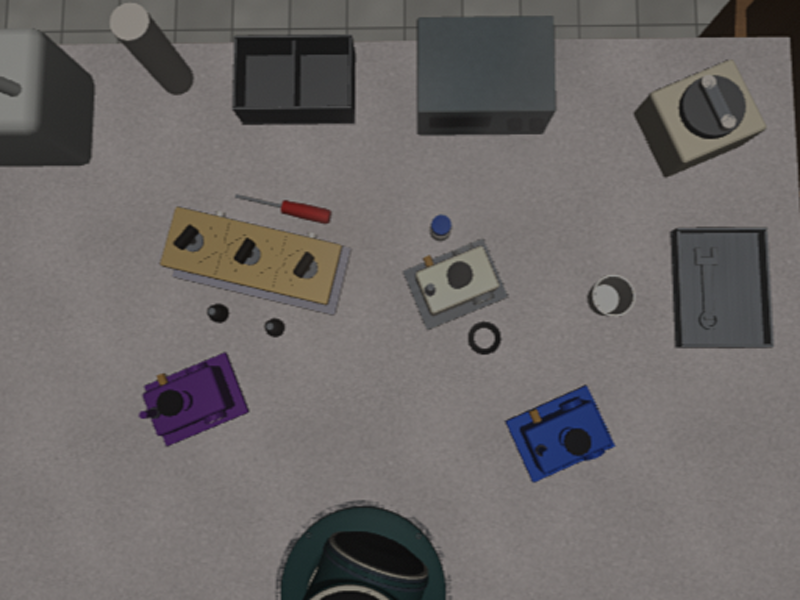

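View pics/scene.png

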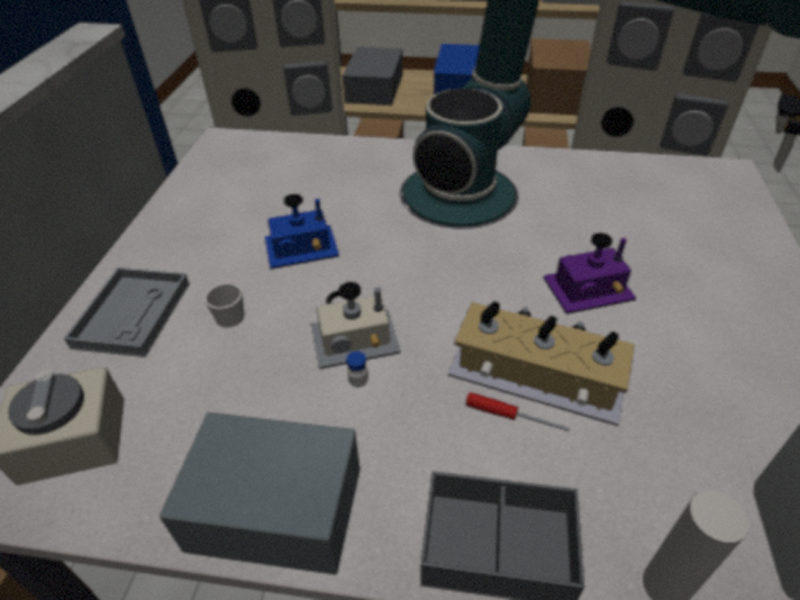

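The top view (800 px scale) shows the housing at (255,255) with bars at (187,237), (246,250) and (306,264). The black head on the ivory block is at (460,275) and its post is at (430,289). The look-alikes for the plunger are the purple one at (170,402), the blue one at (577,441), and the seal ring at (484,337), so I choose the ivory one at (460,275).

```bash
cat > m.py <<'E'
from h import *
import sys
s=np.load('top.npz');p,d=s['p'],s['d'];c=cam('top');P=cloud(c,d)
g=p.max(2)
m=((g<55)&(P[...,2]>.10)&(P[...,2]<.145)).astype(np.uint8)
for box in [(100,155,100,230),(155,200,260,330)]:
    mm=np.zeros_like(m);mm[box[0]:box[1],box[2]:box[3]]=m[box[0]:box[1],box[2]:box[3]]
    n,l,st,ce=cv2.connectedComponentsWithStats(mm)
    for i in range(1,n):
        if st[i,4]<25: continue
        q=P[l==i];t=q[q[:,2]>np.percentile(q[:,2],90)-.008];uv=np.argwhere(l==i)[:,::-1][q[:,2]>np.percentile(q[:,2],90)-.008]
        w=ray(c,uv,.132)[:,:2]; r=cv2.minAreaRect(w.astype(np.float32)*1000)
        e=np.linalg.svd(w-w.mean(0))[2][0]
        print(ce[i],st[i,4],len(w),'z',np.median(t[:,2]),'mean',w.mean(0).round(4),'rect',np.round(r[0]),np.round(r[1]),'dir',np.degrees(np.arctan2(e[1],e[0])).round(1))
# ivory/wood top of the cover
h=((P[...,2]>.078)&(P[...,2]<.094)).astype(np.uint8);h[:,240:]=0;h[:100]=0;h[160:]=0
cn=max(cv2.findContours(h,0,2)[0],key=cv2.contourArea)[:,0]
w=ray(c,cn,.086)[:,:2];r=cv2.minAreaRect((w*1000).astype(np.float32));print('cover',r)
E
python3 m.py
python3 - <<'E'
import cv2,numpy as np
p=np.load('top.npz')['p'][:,:,::-1]
a=p[120:220,95:335];cv2.imwrite('pics/crop.png',cv2.convertScaleAbs(cv2.resize(a,(792,330),interpolation=cv2.INTER_CUBIC),alpha=1.6))
E
```

```text
[120.05154639 150.12371134] 97 74 z 0.13186686628479544 mean [0.5704 0.2657] rect [568. 267.] [14. 34.] dir 133.0
[293.72826087 175.48913043] 184 184 z 0.12987779386465226 mean [ 0.5066 -0.1542] rect [ 507. -155.] [33. 36.] dir 168.1
cover ((590.2877197265625, 174.383056640625), (285.5801696777344, 69.39859008789062), 89.80423736572266)
```

View pics/crop.png

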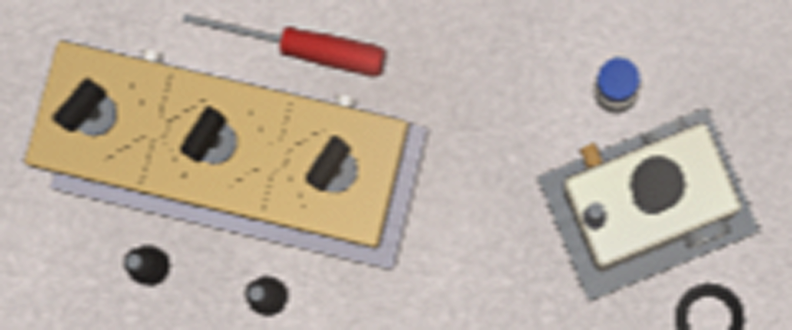

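The crop confirms three black bars with grey washers at (85,105), (206,135) and (331,165). The black round head on the ivory block is at (657,184) and the steel post at (595,215). My mask window was too small, so I'll fix it.

```bash
sed -i 's/(100,155,100,230)/(125,195,100,225)/; s/h\[160:\]=0/h[200:]=0/' m.py; python3 m.py
```

```text
[119.10606061 151.75      ] 132 98 z 0.1318013729244052 mean [0.5668 0.268 ] rect [567. 268.] [15. 38.] dir 139.9
[156.4        160.46666667] 120 97 z 0.1313512219691919 mean [0.5447 0.1762] rect [545. 176.] [15. 38.] dir 149.6
[193.97169811 169.43396226] 106 89 z 0.13109578575749714 mean [0.5227 0.0847] rect [523.  85.] [14. 37.] dir 148.1
[293.72826087 175.48913043] 184 184 z 0.12987779386465226 mean [ 0.5066 -0.1542] rect [ 507. -155.] [33. 36.] dir 168.1
cover ((545.7792358398438, 175.9972381591797), (280.14398193359375, 99.92025756835938), 76.59916687011719)
```

```bash
python3 -m crank '0 -.0394 -.0292 0 0 0 0;0 -.0394 -.0292 0 0 0 0;0 -.0394 -.0292 0 0 0 0;0 -.0394 -.0292 0 0 0 0;0 -.0394 -.0292 0 0 0 0;0 -.0394 -.0292 0 0 0 0' 30 && python3 -m crank '0 -.0394 -.0292 0 0 0 0;0 -.0394 -.0292 0 0 0 0;0 -.0394 -.0292 0 0 0 0;0 -.0394 -.0292 0 0 0 0;0 -.0394 -.0292 0 0 0 0;0 -.0394 -.0292 0 0 0 0;0 0 0 0 0 0 .12;0 0 0 0 0 0 .115'
cat > go.py <<'E'
from h import *
import sys
s=ctrl.observe();x,y,yaw=map(float,sys.argv[1:4]);z=float(sys.argv[4])
q=R.from_euler('xyz',s['ee_rot']).as_matrix();d=np.array([x,y,z])-s['ee_pos']
yw=np.arctan2(q[1,0],q[0,0])
print('t',s['clock'],'pos',s['ee_pos'].round(4),'yaw',np.degrees(yw).round(2),'tool shift',(q.T@d).round(4),'turn z',(((yw-np.radians(yaw))+np.pi)%(2*np.pi)-np.pi).round(3),'F',np.round(s['wrist_force'],1),'T',np.round(s['ft_torque'],2),'w',s['gripper_width'].round(3),s['gripper_force'])
E
python3 - <<'E'
from h import *
c=cam('wrist');p,d=ctrl.capture('wrist');P=cloud(c,d)
m=((p.max(2)<60)&(P[...,2]>.122)&(P[...,2]<.14)).astype(np.uint8)
n,l,st,ce=cv2.connectedComponentsWithStats(m)
for i in range(1,n):
    if st[i,4]<150: continue
    w=ray(c,np.argwhere(l==i)[:,::-1],.132)[:,:2];r=cv2.minAreaRect((w*1000).astype(np.float32))
    e=np.linalg.svd(w-w.mean(0),full_matrices=False)[2][0]
    print(ce[i],st[i,4],np.round(r[0]),np.round(r[1]),w.mean(0).round(4),np.degrees(np.arctan2(e[1],e[0])).round(1))
cv2.imwrite('pics/w1.png',p[:,:,::-1])
E
python3 go.py .5447 .1762 150 .103
```

```text
clock: 0.7
ee_pos: [0.3696, 0.41, 0.1895]
ee_rot: [-3.141, -0.0, 2.853]
wrist_force: [-0.4, 0.4, -0.8]
gripper_width: 0.536
gripper_force: 0.0
clock: 1.5
ee_pos: [0.5462, 0.175, 0.189]
ee_rot: [-3.141, -0.001, 2.611]
wrist_force: [-0.3, 0.2, -0.1]
gripper_width: 0.501
gripper_force: 0.0
[346.02884615 170.15865385] 624 [566. 271.] [16. 37.] [0.5663 0.2709] -38.4
[253.68763103 197.05450734] 477 [544. 182.] [13. 39.] [0.5447 0.1819] -32.9
[164.67436975 219.7710084 ] 476 [520.  93.] [15. 35.] [0.5199 0.0936] -33.3Traceback (most recent call last):
  File "go.py", line 6, in <module>
    print('t',s['clock'],'pos',s['ee_pos'].round(4),'yaw',np.degrees(yw).round(2),'tool shift',(q.T@d).round(4),'turn z',(((yw-np.radians(yaw))+np.pi)%(2*np.pi)-np.pi).round(3),'F',np.round(s['wrist_force'],1),'T',np.round(s['ft_torque'],2),'w',s['gripper_width'].round(3),s['gripper_force'])
                                                                                                                                                                                                                                                     ^^^^^^^^^^^^^^^^^^^^^^^^
AttributeError: 'float' object has no attribute 'round'
```

View pics/w1.png

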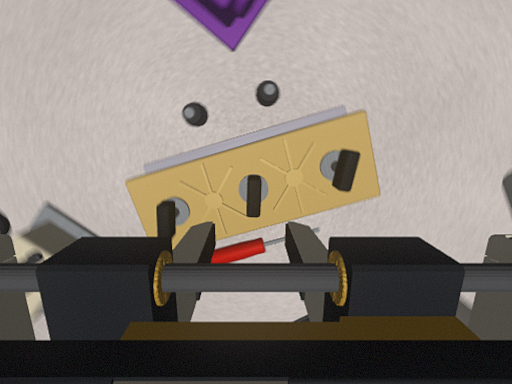

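The wrist view shows the housing with bars at (166,215), (254,196) and (346,170), the middle one centred between the fingers. The wrist and top fixes differ by about 6 mm, so I'll re-measure with the arm at rest.

```bash
sed -i "s/s\['gripper_width'\].round(3)/s['gripper_width']/" go.py
cat > wm.py <<'E'
from h import *
c=cam('wrist');p,d=ctrl.capture('wrist');P=cloud(c,d)
m=((p.max(2)<60)&(P[...,2]>.122)&(P[...,2]<.14)).astype(np.uint8)
n,l,st,ce=cv2.connectedComponentsWithStats(m)
print('cam',c[2],'vel',abs(ctrl.observe()['joint_vel']).max())
for i in range(1,n):
    if st[i,4]<150: continue
    q=P[l==i];w=ray(c,np.argwhere(l==i)[:,::-1],.132)[:,:2];r=cv2.minAreaRect((w*1000).astype(np.float32))
    e=np.linalg.svd(w-w.mean(0),full_matrices=False)[2][0]
    print(ce[i],st[i,4],np.round(r[0]),np.round(r[1]),w.mean(0).round(4),np.median(q,0).round(4),np.degrees(np.arctan2(e[1],e[0])).round(1))
E
python3 -m crank '0 0 0 0 0 0 0;0 0 0 0 0 0 0;0 0 0 0 0 0 0' ; python3 wm.py; python3 go.py .5447 .1762 148 .103
```

```text
clock: 1.85
ee_pos: [0.5455, 0.1768, 0.1897]
ee_rot: [3.142, 0.0, 2.62]
wrist_force: [-0.7, -0.4, -0.8]
gripper_width: 0.501
gripper_force: 0.0
cam [0.48622705 0.21242275 0.38443719] vel 0.010176730630689662
[344.92824427 171.28854962] 655 [566. 271.] [16. 38.] [0.5654 0.2717] [0.5658 0.2721 0.1312] -38.7
[252.21205821 198.12266112] 481 [544. 182.] [13. 39.] [0.5443 0.1818] [0.5447 0.1815 0.1313] -31.3
[163.68682505 220.08207343] 463 [520.  93.] [15. 36.] [0.5199 0.0938] [0.5201 0.0932 0.1312] -32.8
t 1.9 pos [0.5455 0.1768 0.1897] yaw 150.11 tool shift [ 0.0004 -0.0009  0.0867] turn z 0.037 F [ 0.4  0.6 -0.2] T [ 0.01 -0.02  0.03] w 0.4971994751091207 0.0
```

Run:
```python
from h import *
s=np.load('scene.npz');p,d=s['p'],s['d'];c=cam('scene');P=cloud(c,d)
m=((p.max(2)<60)&(P[...,2]>.1)&(P[...,2]<.145)&(P[...,1]>.05)&(P[...,1]<.3)&(P[...,0]>.48)&(P[...,0]<.62)).astype(np.uint8)
n,l,st,ce=cv2.connectedComponentsWithStats(m)
for i in range(1,n):
    if st[i,4]>20:
        q=P[l==i];print(ce[i],st[i,4],ray(c,ce[i][None],.12)[0].round(4),((q.max(0)+q.min(0))/2).round(4),q.min(0).round(3),q.max(0).round(3))
s=np.load('top.npz');c=cam('top');P=cloud(c,s['d'])
for f,z in (('mid',0),):
    for a in ([.5447,.1762,.132],[.5443,.1818,.132]):
        print('top',proj(c,a)*1,'scene',proj(cam('scene'),a),'wrist',proj(cam('wrist'),a))
```

```text
[313.01075269 200.47311828] 93 [0.528  0.0852 0.12  ] [0.5299 0.0852 0.1173] [0.514 0.073 0.101] [0.546 0.098 0.134]
[349.625      209.97916667] 96 [0.5497 0.1775 0.12  ] [0.5495 0.1779 0.1177] [0.532 0.164 0.101] [0.567 0.191 0.134]
[388.08737864 219.98058252] 103 [0.5712 0.2694 0.12  ] [0.5724 0.2694 0.1171] [0.556 0.255 0.101] [0.589 0.284 0.133]
top [[155.77201305 160.08584355]] scene [[349.75414733 205.21337608]] wrist [[247.42015813 201.30395419]]
top [[153.44993726 160.25798167]] scene [[352.02635973 205.30878775]] wrist [[252.16956219 198.21149081]]
```

```bash
python3 -m crank '0 0 .001 .03 0 0 .02;0 0 0 .03 0 0 0;0 0 0 .026 0 0 0;0 0 0 0 0 0 0;-1 0 0 0 0 0 0;-1 0 0 0 0 0 0;-1 0 0 0 0 0 0;-1 0 0 0 0 0 0' 6;  python3 -m crank '-1 0 0 0 0 0 0;-1 0 0 0 0 0 0' 6; python3 go.py .5447 .1762 76.5 .103; python3 -m crank '-1 0 0 0 0 0 0' ; python3 go.py .5447 .1762 76.5 .103
```

```text
clock: 2.7
ee_pos: [0.5466, 0.1775, 0.1047]
ee_rot: [3.141, 0.001, 2.598]
wrist_force: [-0.0, 0.4, 0.1]
gripper_width: 0.206
gripper_force: 0.0
clock: 2.9
ee_pos: [0.5462, 0.1774, 0.1039]
ee_rot: [3.141, 0.0, 2.598]
wrist_force: [0.3, 0.5, -1.1]
gripper_width: 0.039
gripper_force: 0.0
t 2.9 pos [0.5462 0.1774 0.1039] yaw 148.85 tool shift [ 0.0007 -0.0018  0.0009] turn z 1.263 F [ 0.3  0.5 -1.1] T [-0.09  0.02 -0.03] w 0.03934583631695947 0.0
clock: 3.0
ee_pos: [0.5462, 0.1774, 0.1037]
ee_rot: [3.142, 0.0, 2.598]
wrist_force: [0.4, -0.5, 0.1]
gripper_width: 0.006
gripper_force: 0.0
t 3.0 pos [0.5462 0.1774 0.1037] yaw 148.84 tool shift [ 0.0007 -0.0018  0.0007] turn z 1.263 F [ 0.4 -0.5  0.1] T [-0.03 -0.02 -0.03] w 0.0061854460518206604 0.0
```

The fingers shut fully on nothing, so I need to look.

Run:
```python
from h import *
a,_=ctrl.capture('scene');b,_=ctrl.capture('wrist');t,_=ctrl.capture('top')
a=cv2.resize(a[150:270,230:430],(400,240));b=cv2.resize(b,(400,300));t=cv2.resize(t[100:220,80:280],(400,240))
cv2.imwrite('pics/x2.png',np.hstack([np.vstack([a,t]),cv2.copyMakeBorder(b,0,180,0,0,0)])[:,:,::-1])
```

```text
(no output)
```

View pics/x2.png

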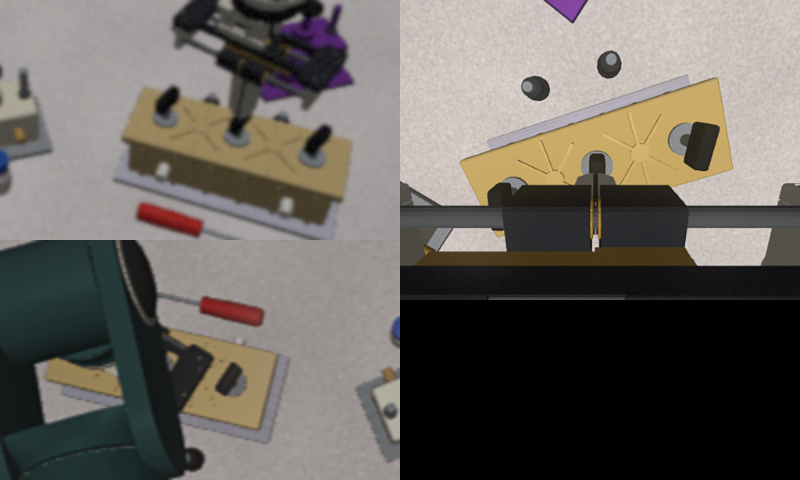

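```bash
python3 - <<'E'
from h import *
for n in ['scene','wrist']:
    c=cam(n);p,d=ctrl.capture(n);P=cloud(c,d);np.savez('z'+n,p=p,d=d)
    for z in np.arange(.09,.2,.01):
        for nm,cm in (('dark',p.max(2)<60),('lite',p.max(2)>=60)):
            m=cm&(abs(P[...,2]-z)<.005)&(np.hypot(P[...,0]-.546,P[...,1]-.178)<.05)
            if m.sum()>3: q=P[m];print(n,round(z,2),nm,m.sum(),q.min(0)[:2].round(3),q.max(0)[:2].round(3),np.median(q,0)[:2].round(3))
a=np.load('zscene.npz')['p'][175:235,315:385];b=np.load('zwrist.npz')['p'][170:320,180:330]
cv2.imwrite('pics/x3.png',np.hstack([cv2.resize(a,(400,343)),cv2.resize(b,(343,343))])[:,:,::-1])
E
python3 go.py .5447 .1762 76.5 .103
```

```text
scene 0.09 lite 467 [0.498 0.13 ] [0.595 0.227] [0.553 0.18 ]
scene 0.11 dark 8 [0.544 0.167] [0.565 0.187] [0.564 0.173]
scene 0.11 lite 6 [0.539 0.165] [0.566 0.19 ] [0.55  0.183]
scene 0.12 dark 25 [0.542 0.165] [0.568 0.189] [0.564 0.173]
scene 0.12 lite 8 [0.536 0.163] [0.565 0.192] [0.56  0.164]
scene 0.13 dark 27 [0.553 0.165] [0.565 0.182] [0.56  0.172]
scene 0.13 lite 6 [0.551 0.164] [0.56  0.169] [0.556 0.166]
scene 0.14 dark 9 [0.553 0.17 ] [0.563 0.182] [0.554 0.173]
scene 0.14 lite 22 [0.548 0.161] [0.561 0.192] [0.553 0.172]
scene 0.15 dark 7 [0.551 0.169] [0.558 0.174] [0.554 0.171]
scene 0.15 lite 37 [0.546 0.159] [0.562 0.193] [0.555 0.177]
scene 0.16 dark 9 [0.552 0.169] [0.558 0.174] [0.554 0.173]
scene 0.16 lite 27 [0.548 0.158] [0.563 0.192] [0.556 0.177]
scene 0.17 dark 8 [0.551 0.171] [0.559 0.175] [0.554 0.173]
scene 0.17 lite 39 [0.546 0.159] [0.564 0.194] [0.553 0.177]
scene 0.18 dark 7 [0.552 0.17 ] [0.558 0.192] [0.553 0.173]
scene 0.18 lite 42 [0.546 0.157] [0.564 0.193] [0.554 0.176]
scene 0.19 dark 10 [0.551 0.167] [0.561 0.181] [0.554 0.172]
scene 0.19
[... 674 characters left out ...]
lite 274 [0.53  0.171] [0.546 0.196] [0.538 0.182]
wrist 0.16 dark 49 [0.536 0.181] [0.54  0.184] [0.539 0.183]
wrist 0.16 lite 100 [0.53  0.171] [0.546 0.197] [0.539 0.186]
wrist 0.17 dark 54 [0.536 0.181] [0.54  0.186] [0.539 0.183]
wrist 0.17 lite 35 [0.536 0.182] [0.539 0.187] [0.538 0.185]
wrist 0.18 dark 45 [0.538 0.182] [0.54  0.185] [0.539 0.183]
wrist 0.18 lite 17 [0.537 0.182] [0.541 0.184] [0.54  0.182]
wrist 0.19 dark 22 [0.538 0.175] [0.553 0.184] [0.55  0.177]
wrist 0.19 lite 15 [0.538 0.175] [0.552 0.182] [0.55  0.176]
t 3.25 pos [0.5462 0.1774 0.1036] yaw 148.85 tool shift [ 0.0006 -0.0018  0.0006] turn z 1.263 F [-0.1 -0.1 -0.9] T [0.03 0.05 0.02] w 0.0064232309941295454 0.0
```

View pics/x3.png

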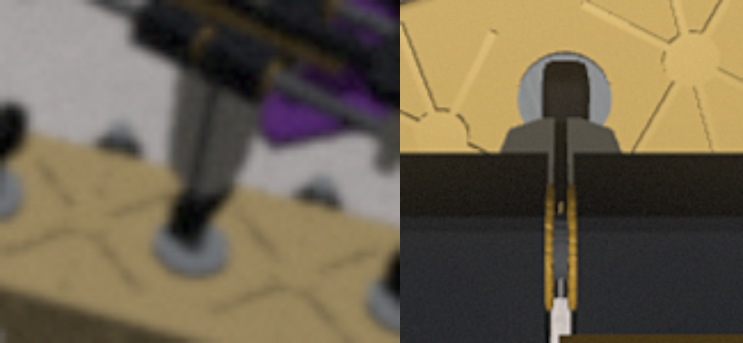

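Run:
```python
from h import *
s=ctrl.observe();o=np.array(s['ee_pos']);c=cam('wrist');d=np.load('zwrist.npz')['d'];sd=np.load('zscene.npz');cs=cam('scene')
for h in (0,.01,.02,.03,.04,.06):
    print(h,'wrist',proj(c,o+[0,0,h]).round(0),'scene',proj(cs,o+[0,0,h]).round(1))
P=cloud(c,d)
for v in range(200,245,4): print(v,[P[v,u].round(3).tolist() for u in (240,250,260)])
print(ctrl.camera_model('wrist')['tool_from_camera'],s['joints'])
```

```text
0 wrist [[248. 221.]] scene [[348.5 213.4]]
0.01 wrist [[248. 226.]] scene [[349.1 210.7]]
0.02 wrist [[248. 231.]] scene [[349.7 208. ]]
0.03 wrist [[248. 237.]] scene [[350.3 205.2]]
0.04 wrist [[248. 243.]] scene [[351.  202.4]]
0.06 wrist [[247. 258.]] scene [[352.2 196.7]]
200 [[0.531, 0.179, 0.089], [0.528, 0.19, 0.123], [0.532, 0.196, 0.12]]
204 [[0.534, 0.177, 0.09], [0.528, 0.19, 0.13], [0.532, 0.195, 0.13]]
208 [[0.537, 0.175, 0.091], [0.53, 0.189, 0.132], [0.534, 0.194, 0.131]]
212 [[0.54, 0.173, 0.089], [0.533, 0.187, 0.132], [0.536, 0.193, 0.131]]
216 [[0.543, 0.172, 0.09], [0.535, 0.186, 0.132], [0.539, 0.191, 0.131]]
220 [[0.546, 0.17, 0.089], [0.538, 0.184, 0.131], [0.541, 0.19, 0.131]]
224 [[0.535, 0.179, 0.138], [0.539, 0.184, 0.135], [0.541, 0.19, 0.139]]
228 [[0.535, 0.179, 0.146], [0.539, 0.183, 0.141], [0.541, 0.189, 0.146]]
232 [[0.535, 0.179, 0.152], [0.539, 0.183, 0.148], [0.541, 0.189, 0.152]]
236 [[0.513, 0.195, 0.222], [0.539, 0.183, 0.154], [0.517, 0.2, 0.222]]
240 [[0.513, 0.195, 0.225], [0.539, 0.183, 0.16], [0.516, 0.201, 0.225]]
244 [[0.514, 0.195, 0.227], [0.539, 0.183, 0.165], [0.516, 0.2, 0.228]]
[[ 4.72584072e-05 -9.69114891e-01 -2.46609665e-01  6.91909469e-02]
 [ 9.99999992e-01  1.68928130e-05  1.25247850e-04  1.37448277e-03]
 [-1.17213625e-04 -2.46609669e-01  9.69114884e-01 -1.94761291e-01]
 [ 0.00000000e+00  0.00000000e+00  0.00000000e+00  1.00000000e+00]] [ 2.69574874e-01 -6.69991292e-02  1.76808381e+00  1.20705074e-05
  1.44057289e+00 -7.57468706e-01]
```

```bash
python3 -m crank '-1 0 0 -.03 0 0 0;-1 0 0 -.03 0 0 0;-1 0 0 0 0 0 0'
python3 - <<'E'
from h import *
s=ctrl.observe();o=np.array(s['ee_pos'])
for n in ['wrist','scene']:
    c=cam(n);p,d=ctrl.capture(n);P=cloud(c,d);np.savez('y'+n,p=p,d=d)
    print(n,o)
    for z in np.arange(.135,.22,.007):
        m=(abs(P[...,2]-z)<.0035)&(np.hypot(P[...,0]-o[0],P[...,1]-o[1])<.03)
        if m.any(): print(round(z,3),m.sum(),np.median(P[m],0)[:2].round(3),np.median(p[m],0))
E
```

```text
clock: 3.55
ee_pos: [0.5476, 0.1778, 0.168]
ee_rot: [3.138, 0.004, 2.598]
wrist_force: [0.8, 0.4, -0.5]
gripper_width: 0.003
gripper_force: 0.0
wrist [0.54757316 0.17780095 0.16797175]
0.135 246 [0.545 0.181] [52. 46. 38.]
0.198 70 [0.54  0.183] [79.  75.5 65.5]
0.205 166 [0.54  0.184] [81. 77. 66.]
0.212 202 [0.54  0.184] [81. 76. 66.]
0.219 218 [0.54  0.184] [82. 77. 67.]
scene [0.54757316 0.17780095 0.16797175]
0.135 13 [0.545 0.177] [29. 25. 28.]
0.191 1 [0.557 0.177] [131. 127. 125.]
0.198 16 [0.555 0.172] [87.5 86.  84. ]
0.205 30 [0.555 0.173] [68.  64.5 64. ]
0.212 32 [0.555 0.173] [67.  65.  61.5]
0.219 34 [0.555 0.175] [66.5 65.5 62.5]
```

The real fingertips end about 28 mm above the reported TCP. I'll open and check that the offset holds there too.

```bash
python3 -m crank '0 0 0 0 0 0 0;0 0 0 0 0 0 0;0 0 0 0 0 0 0;0 0 0 0 0 0 0;0 0 0 0 0 0 0'
cat > tip.py <<'E'
from h import *
s=ctrl.observe();o=np.array(s['ee_pos']);Rt=R.from_euler('xyz',s['ee_rot']).as_matrix()
for n in ['wrist','scene']:
    c=cam(n);p,d=ctrl.capture(n);P=cloud(c,d);L=(P-o)@Rt
    for sg in (-1,1):
        m=(d>0)&(L[...,2]>-.06)&(L[...,2]<.01)&(abs(L[...,0])<.02)&(sg*L[...,1]>-.002)&(abs(L[...,1])<.06)
        q=L[m]
        if len(q)>8: print(n,sg,len(q),'tool z of tip',np.sort(q[:,2])[-6:].round(4),'y',q[:,1].min().round(3),q[:,1].max().round(3),'x',np.median(q[:,0]).round(3))
E
python3 tip.py; python3 go.py .546 .1777 149 .075
```

```text
clock: 4.15
ee_pos: [0.5461, 0.1773, 0.1634]
ee_rot: [-3.141, -0.0, 2.598]
wrist_force: [-0.6, -0.6, -0.0]
gripper_width: 0.386
gripper_force: 0.0
wrist -1 591 tool z of tip [-0.0288 -0.0286 -0.0284 -0.028  -0.0277 -0.0277] y -0.032 -0.017 x 0.01
wrist 1 593 tool z of tip [-0.0286 -0.0285 -0.0283 -0.0282 -0.0279 -0.0279] y 0.019 0.034 x 0.01
scene -1 82 tool z of tip [-0.0316 -0.0311 -0.0292 -0.0286 -0.0275 -0.0254] y -0.036 -0.02 x -0.009
scene 1 71 tool z of tip [-0.0333 -0.0329 -0.0321 -0.0303 -0.0293 -0.0276] y 0.019 0.035 x -0.01
t 4.25 pos [0.5462 0.1774 0.1636] yaw 148.84 tool shift [0.0003 0.0002 0.0886] turn z -0.003 F [-0.7 -0.4 -0.6] T [ 0.02 -0.07 -0.03] w 0.4691382431953885 0.0
```

```bash
python3 -m crank '0 0 0 .03 0 0 0;0 0 0 .03 0 0 0;0 0 0 .03 0 0 0;0 0 0 0 0 0 0;-1 0 0 0 0 0 0;-1 0 0 0 0 0 0;-1 0 0 0 0 0 0;-1 0 0 0 0 0 0' 6;  python3 -m crank '-1 0 0 0 0 0 0;-1 0 0 0 0 0 0' 6; python3 go.py .546 .1777 76.5 .075
```

```text
clock: 5.05
ee_pos: [0.5467, 0.1775, 0.0748]
ee_rot: [3.14, 0.001, 2.598]
wrist_force: [-0.2, 0.2, -0.0]
gripper_width: 0.207
gripper_force: 0.0
clock: 5.25
ee_pos: [0.5471, 0.1784, 0.0746]
ee_rot: [3.138, 0.001, 2.598]
wrist_force: [5.8, 8.2, 1.1]
gripper_width: 0.148
gripper_force: 6.0
t 5.25 pos [0.5471 0.1784 0.0746] yaw 148.85 tool shift [ 0.0006 -0.0011 -0.0004] turn z 1.263 F [5.8 8.2 1.1] T [ 1.38 -0.91 -0.05] w 0.14799518320486968 6.0010701790452
```

```bash
python3 -m crank '-1 0 .002 0 0 0 0;-1 0 0 0 0 0 0;-1 0 0 0 0 0 0' 6; python3 go.py .546 .1777 76.5 .075
```

```text
clock: 5.55
ee_pos: [0.5472, 0.1785, 0.0745]
ee_rot: [-3.14, 0.001, 2.598]
wrist_force: [-4.9, -5.2, 7.3]
gripper_width: 0.154
gripper_force: 6.0
t 5.55 pos [0.5472 0.1785 0.0745] yaw 148.83 tool shift [ 0.0006 -0.0013 -0.0005] turn z 1.262 F [-4.9 -5.2  7.3] T [-1.15  0.86 -0.05] w 0.1542591126721253 6.001423671841621
```

```bash
python3 -m crank '-1 0 -.0008 0 0 0 0;-1 0 0 0 0 0 .08;-1 0 0 0 0 0 .14;-1 0 0 0 0 0 .14;-1 0 0 0 0 0 .14;-1 0 0 0 0 0 .14;-1 0 0 0 0 0 .14;-1 0 0 0 0 0 0' 25; python3 go.py .5468 .1784 76.5 .075
```

```text
clock: 6.35
ee_pos: [0.5465, 0.178, 0.0745]
ee_rot: [-3.141, 0.001, 1.812]
wrist_force: [-7.1, -5.0, 9.3]
gripper_width: 0.143
gripper_force: 25.0
t 6.35 pos [0.5465 0.178  0.0745] yaw 103.83 tool shift [ 0.0004  0.0004 -0.0005] turn z 0.477 F [-7.1 -5.   9.3] T [-0.94  1.32 -0.06] w 0.14308122674407223 25.003048181533813
```

```bash
python3 -m crank '-1 0 0 0 0 0 .13;-1 0 0 0 0 0 .13;-1 0 0 0 0 0 .13;-1 0 0 0 0 0 .07;-1 0 0 0 0 0 .03;-1 0 0 0 0 0 0'; python3 go.py .5468 .1784 76.5 .075;python3 -m crank '-1 0 0 0 0 0 .03;-1 0 0 0 0 0 0;-1 0 0 0 0 0 0'; python3 go.py .5468 .1784 76.5 .075
```

```text
clock: 6.95
ee_pos: [0.546, 0.178, 0.0745]
ee_rot: [-3.14, 0.001, 1.327]
wrist_force: [-11.4, -4.9, 12.2]
gripper_width: 0.152
gripper_force: 25.1
t 6.95 pos [0.546  0.178  0.0745] yaw 76.02 tool shift [ 0.0006  0.0006 -0.0005] turn z -0.008 F [-11.4  -4.9  12.2] T [-1.05  2.18  0.26] w 0.1521380767121534 25.05405306816101
clock: 7.25
ee_pos: [0.546, 0.178, 0.0745]
ee_rot: [-3.14, 0.001, 1.298]
wrist_force: [-11.8, -5.4, 10.8]
gripper_width: 0.15
gripper_force: 25.5
t 7.25 pos [0.546  0.178  0.0745] yaw 74.38 tool shift [ 0.0006  0.0006 -0.0005] turn z -0.037 F [-11.8  -5.4  10.8] T [-1.09  2.16  0.49] w 0.14958423770637497 25.495958626270294
```

Torque builds up at yaw of about 76°, so the middle bolt is home. I'll release, raise, and go to the +y bolt.

```bash
python3 -m crank '-1 0 0 0 0 0 -.05;0 0 0 0 0 0 0;0 0 0 0 0 0 0;0 0 0 0 0 0 0;0 0 0 -.03 0 0 0;0 0 0 -.03 0 0 0;0 .0477 -.0016 0 0 0 0;0 .0477 -.0016 0 0 0 0' ; python3 -m crank '0 0 0 0 0 0 -.14;0 0 0 0 0 0 -.14;0 0 0 0 0 0 -.14;0 0 0 0 0 0 -.14;0 0 0 0 0 0 -.14;0 0 0 0 0 0 -.14;0 0 0 0 0 0 -.14;0 0 0 0 0 0 -.13'; python3 -m crank '0 0 0 0 0 0 0;0 0 0 0 0 0 0';python3 wm.py; python3 go.py .5685 .2708 141 .074
```

```text
clock: 8.05
ee_pos: [0.5657, 0.2729, 0.1352]
ee_rot: [3.139, -0.002, 1.345]
wrist_force: [0.6, -1.5, -0.4]
gripper_width: 0.499
gripper_force: 0.0
clock: 8.85
ee_pos: [0.5648, 0.2722, 0.1335]
ee_rot: [-3.141, -0.0, 2.463]
wrist_force: [-0.5, -0.8, -0.4]
gripper_width: 0.498
gripper_force: 0.0
clock: 9.05
ee_pos: [0.5648, 0.2722, 0.1336]
ee_rot: [-3.142, -0.0, 2.454]
wrist_force: [-0.1, -0.4, -0.9]
gripper_width: 0.499
gripper_force: 0.0
cam [0.51195555 0.31711512 0.32834086] vel 0.010674834890426622
[251.95301205 219.59518072] 830 [566. 275.] [13. 40.] [0.5658 0.275 ] [0.5658 0.275  0.1313] -39.2
t 9.1 pos [0.5648 0.2722 0.1336] yaw 140.6 tool shift [-0.0037  0.0013  0.0596] turn z -0.007 F [ 0.1  1.5 -0.1] T [-0.03 -0.02 -0.06] w 0.5033944406951212 0.0
```

```bash
python3 -m crank '0 -.003 .001 .03 0 0 0;0 0 0 .03 0 0 0;0 0 0 0 0 0 0;-1 0 0 0 0 0 0;-1 0 0 0 0 0 0;-1 0 0 0 0 0 0;-1 0 0 0 0 0 0;-1 0 0 0 0 0 0' 6;  python3 -m crank '-1 0 0 0 0 0 0;-1 0 0 0 0 0 0' 6; python3 go.py .568 .271 76.5 .074
```

```text
clock: 9.9
ee_pos: [0.5682, 0.2714, 0.0745]
ee_rot: [3.14, 0.001, 2.458]
wrist_force: [-0.1, -0.1, 2.2]
gripper_width: 0.153
gripper_force: 6.0
clock: 10.1
ee_pos: [0.5682, 0.2714, 0.0745]
ee_rot: [3.14, 0.001, 2.458]
wrist_force: [2.4, 2.8, 5.8]
gripper_width: 0.149
gripper_force: 6.0
t 10.1 pos [0.5682 0.2714 0.0745] yaw 140.82 tool shift [-0.0001 -0.0004  0.0005] turn z 1.123 F [2.4 2.8 5.8] T [ 0.43 -0.31  0.01] w 0.14919539657419578 6.000527590513229
```

Well centred. Turning now.

```bash
python3 -m crank '-1 0 0 0 0 0 0;-1 0 0 0 0 0 .08;-1 0 0 0 0 0 .14;-1 0 0 0 0 0 .14;-1 0 0 0 0 0 .14;-1 0 0 0 0 0 .14;-1 0 0 0 0 0 .14;-1 0 0 0 0 0 .14' 25; python3 -m crank '-1 0 0 0 0 0 .13;-1 0 0 0 0 0 .08;-1 0 0 0 0 0 .03;-1 0 0 0 0 0 0;-1 0 0 0 0 0 0'; python3 go.py .568 .271 76.5 .075
```

```text
clock: 10.9
ee_pos: [0.5682, 0.2714, 0.0745]
ee_rot: [3.14, -0.001, 1.532]
wrist_force: [2.6, 3.7, 5.8]
gripper_width: 0.153
gripper_force: 25.0
clock: 11.4
ee_pos: [0.5682, 0.2713, 0.0745]
ee_rot: [3.14, -0.001, 1.298]
wrist_force: [1.2, 2.2, 6.3]
gripper_width: 0.148
gripper_force: 25.4
t 11.4 pos [0.5682 0.2713 0.0745] yaw 74.38 tool shift [-0.0003 -0.0001 -0.0005] turn z -0.037 F [1.2 2.2 6.3] T [ 0.24 -0.18  0.45] w 0.1478131548578332 25.38274973630905
```

```bash
python3 -m crank '-1 0 0 0 0 0 -.05;0 0 0 0 0 0 0;0 0 0 0 0 0 0;0 0 0 0 0 0 0;0 0 0 -.03 0 0 0;0 0 0 -.03 0 0 0;0 -.0476 -.0006 0 0 0 0;0 -.0476 -.0006 0 0 0 0' ; python3 -m crank '0 -.0476 -.0006 0 0 0 0;0 -.0476 -.0006 0 0 0 0;0 0 0 0 0 0 -.14;0 0 0 0 0 0 -.14;0 0 0 0 0 0 -.14;0 0 0 0 0 0 -.14;0 0 0 0 0 0 -.14;0 0 0 0 0 0 -.14'; python3 -m crank '0 0 0 0 0 0 -.14;0 0 0 0 0 0 -.14;0 0 0 0 0 0 -.107;0 0 0 0 0 0 0;0 0 0 0 0 0 0';python3 wm.py; python3 go.py .5235 .0862 147.5 .074
```

```text
clock: 12.2
ee_pos: [0.5452, 0.178, 0.1341]
ee_rot: [3.141, -0.0, 1.349]
wrist_force: [0.8, -1.1, -0.0]
gripper_width: 0.496
gripper_force: 0.0
clock: 13.0
ee_pos: [0.5231, 0.0858, 0.1335]
ee_rot: [-3.141, -0.0, 2.193]
wrist_force: [0.7, -1.5, -0.2]
gripper_width: 0.501
gripper_force: 0.0
clock: 13.5
ee_pos: [0.5232, 0.0858, 0.1335]
ee_rot: [-3.141, -0.0, 2.571]
wrist_force: [0.1, -0.6, 0.1]
gripper_width: 0.499
gripper_force: 0.0
cam [0.4656991  0.1243569  0.32829712] vel 0.00923366528614403
[487.27745665 137.84393064] 1038 [563. 264.] [36. 16.] [0.5631 0.2648] [0.5637 0.2659 0.1309] -103.2
[367.64821764 177.94090056] 1066 [543. 179.] [41. 16.] [0.543  0.1793] [0.5432 0.1796 0.1312] -104.3
[251.29846939 216.69897959] 784 [522.  89.] [12. 40.] [0.5218 0.0897] [0.5218 0.0895 0.1314] -32.2
t 13.55 pos [0.5232 0.0859 0.1336] yaw 147.33 tool shift [-0.0001  0.0004  0.0596] turn z -0.003 F [ 0.2  0.3 -0.6] T [ 0.04 -0.04  0.04] w 0.5000223219542937 0.0
```

Both turned bars now read about 76° in the wrist image, which is home. Next I grip the −y bolt.

```bash
python3 -m crank '0 0 .0006 .03 0 0 0;0 0 0 .03 0 0 0;0 0 0 0 0 0 0;-1 0 0 0 0 0 0;-1 0 0 0 0 0 0;-1 0 0 0 0 0 0;-1 0 0 0 0 0 0;-1 0 0 0 0 0 0' 6;  python3 -m crank '-1 0 0 0 0 0 0;-1 0 0 0 0 0 0' 6; python3 go.py .5235 .0862 76.5 .074
```

```text
clock: 14.35
ee_pos: [0.5241, 0.0867, 0.0744]
ee_rot: [3.14, 0.001, 2.575]
wrist_force: [-1.0, 0.8, 2.4]
gripper_width: 0.15
gripper_force: 6.0
clock: 14.55
ee_pos: [0.5241, 0.0867, 0.0744]
ee_rot: [3.14, 0.001, 2.575]
wrist_force: [0.7, 4.1, 6.2]
gripper_width: 0.152
gripper_force: 6.0
t 14.55 pos [0.5241 0.0867 0.0744] yaw 147.53 tool shift [ 0.0003 -0.0007  0.0004] turn z 1.24 F [0.7 4.1 6.2] T [ 0.47 -0.21 -0.02] w 0.1522268314245034 6.0000403225421906
```

```bash
python3 -m crank '-1 0 0 0 0 0 0;-1 0 0 0 0 0 .08;-1 0 0 0 0 0 .14;-1 0 0 0 0 0 .14;-1 0 0 0 0 0 .14;-1 0 0 0 0 0 .14;-1 0 0 0 0 0 .14;-1 0 0 0 0 0 .14' 25; python3 -m crank '-1 0 0 0 0 0 .13;-1 0 0 0 0 0 .13;-1 0 0 0 0 0 .07;-1 0 0 0 0 0 .03;-1 0 0 0 0 0 0;-1 0 0 0 0 0 0'; python3 go.py .5235 .0862 76.5 .075
```

```text
clock: 15.35
ee_pos: [0.5242, 0.0867, 0.0744]
ee_rot: [3.14, -0.0, 1.649]
wrist_force: [2.3, 3.3, 5.0]
gripper_width: 0.148
gripper_force: 25.0
clock: 15.95
ee_pos: [0.5242, 0.0866, 0.0744]
ee_rot: [3.14, -0.001, 1.295]
wrist_force: [2.5, 2.6, 5.4]
gripper_width: 0.15
gripper_force: 25.4
t 15.95 pos [0.5242 0.0866 0.0744] yaw 74.21 tool shift [-0.0006 -0.0006 -0.0006] turn z -0.04 F [2.5 2.6 5.4] T [ 0.39 -0.34  0.44] w 0.15005183662159352 25.39701998233795
```

```bash
python3 -m crank '-1 0 0 0 0 0 -.05;0 0 0 0 0 0 0;0 0 0 0 0 0 0;0 0 0 0 0 0 0;0 0 0 -.04 0 0 0;0 0 0 -.04 0 0 0;-1 0 0 0 0 0 0'
python3 - <<'E'
from h import *
c=cam('wrist');p,d=ctrl.capture('wrist');P=cloud(c,d);np.savez('bw',p=p,d=d)
for n in ['scene','top']:
    c=cam(n);p,d=ctrl.capture(n);P=cloud(c,d)
    m=((p.max(2)<70)&(P[...,2]>.12)&(P[...,2]<.14)&(np.hypot(P[...,0]-.507,P[...,1]+.155)<.035)).astype(np.uint8)
    w=P[m>0];uv=np.argwhere(m)[:,::-1];q=w[w[:,2]>.127];print(n,len(w),ray(c,uv[w[:,2]>.127],.130).mean(0).round(4),q.min(0).round(4),q.max(0).round(4),np.median(q[:,2]))
    k=(P[...,2]>.108)&(P[...,2]<.123)&(abs(np.hypot(P[...,0]-.507,P[...,1]+.155)-.048)<.012)
    if k.any(): print('post',k.sum(),np.median(P[k],0).round(4),P[k][:,2].max())
E
python3 go.py .507 -.1545 77 .155; python3 wm.py
```

```text
clock: 16.65
ee_pos: [0.5254, 0.0866, 0.1591]
ee_rot: [3.135, -0.002, 1.344]
wrist_force: [-0.5, -0.1, 0.1]
gripper_width: 0.451
gripper_force: 0.0
scene 122 [ 0.5119 -0.1551  0.13  ] [ 0.4935 -0.1731  0.1271] [ 0.5294 -0.137   0.1329] 0.12921611419680917
post 23 [ 0.4922 -0.1114  0.1146] 0.11754372648581923
top 131 [ 0.5062 -0.1522  0.13  ] [ 0.4891 -0.1715  0.1271] [ 0.525  -0.1382  0.1355] 0.12977821228156966
post 22 [ 0.4894 -0.1124  0.1179] 0.1212355520375219
t 16.8 pos [0.5233 0.0863 0.1529] yaw 77.02 tool shift [-0.2383  0.0382 -0.0021] turn z 0.0 F [-0.1  0.9 -1. ] T [-0.05  0.08 -0.  ] w 0.3373883915755313 0.0
cam [0.53822768 0.15428477 0.34759016] vel 0.005411206547161096
[252.44837758  91.31563422] 339 [546. 180.] [39. 13.] [0.5464 0.1807] [0.5473 0.1815 0.1308] -102.6
[250.91252144 209.8593482 ] 583 [524.  90.] [40. 13.] [0.5242 0.0895] [0.5241 0.0883 0.1313] -102.5
```

```bash
python3 -m crank '-1 -.0476 .008 0 0 0 0;-1 -.0476 .008 0 0 0 0;-1 -.0476 .008 0 0 0 0;-1 -.0476 .008 0 0 0 0;-1 -.0476 .008 0 0 0 0;-1 0 0 0 0 0 0;-1 0 0 0 0 0 0' 20; python3 tip.py;python3 - <<'E'
from h import *
c=cam('wrist');p,d=ctrl.capture('wrist');P=cloud(c,d)
b=p[:,:,::-1];cv2.imwrite('pics/pl.png',b)
q=P[(p.max(2)<75)&(P[...,2]>.122)&(P[...,2]<.138)&(np.hypot(P[...,0]-.509,P[...,1]+.155)<.04)]
print(len(q),q.min(0),q.max(0))
E
python3 go.py .509 -.1548 77 .103
```

```text
clock: 17.55
ee_pos: [0.5086, -0.1552, 0.1522]
ee_rot: [-3.139, -0.0, 1.342]
wrist_force: [0.5, -0.7, 0.5]
gripper_width: 0.004
gripper_force: 0.0
wrist -1 446 tool z of tip [-0.0288 -0.0286 -0.0284 -0.0283 -0.028  -0.0273] y -0.016 0.002 x 0.011
wrist 1 389 tool z of tip [-0.0289 -0.0288 -0.0287 -0.0284 -0.0283 -0.0273] y -0.002 0.014 x 0.011
scene -1 28 tool z of tip [-0.0383 -0.0368 -0.0363 -0.0354 -0.033  -0.0297] y -0.013 0.0 x 0.009
scene 1 59 tool z of tip [-0.0363 -0.0353 -0.0347 -0.0333 -0.0312 -0.0295] y -0.002 0.018 x 0.008
1272 [ 0.4885828  -0.16563534  0.12359456] [ 0.52710555 -0.13220953  0.13158964]
t 17.7 pos [ 0.5092 -0.1534  0.1531] yaw 77.12 tool shift [-0.0014  0.0001  0.0501] turn z 0.002 F [0.7 0.2 1. ] T [-0.05  0.06  0.01] w 0.009308057074345361 0.0
```

View pics/pl.png

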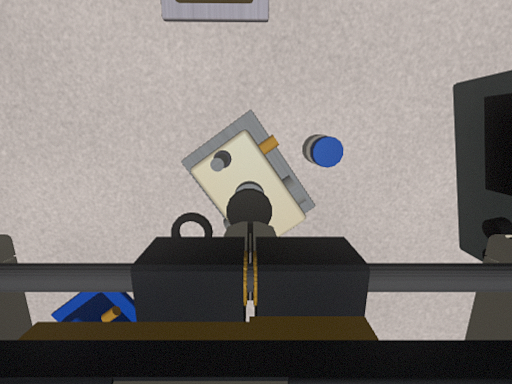

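The wrist view shows the shut fingers over the black head at (249,210) on the ivory block. The post is clear at (222,160). I'll descend to just above the head and then feel for contact.

```bash
python3 -m crank '-1 -.001 0 .022 0 0 0;-1 0 0 .022 0 0 0;-1 0 0 0 0 0 0;-1 0 0 0 0 0 0'; python3 -m crank '-1 0 0 .003 0 0 0;-1 0 0 0 0 0 0'; python3 -m crank '-1 0 0 .002 0 0 0;-1 0 0 0 0 0 0';  python3 -m crank '-1 0 0 .002 0 0 0;-1 0 0 0 0 0 0'
```

```text
clock: 18.1
ee_pos: [0.5092, -0.1546, 0.1101]
ee_rot: [-3.141, -0.0, 1.346]
wrist_force: [-0.7, 0.2, 0.7]
gripper_width: 0.002
gripper_force: 0.0
clock: 18.3
ee_pos: [0.5094, -0.1553, 0.1073]
ee_rot: [3.141, 0.0, 1.345]
wrist_force: [0.0, -0.8, 0.6]
gripper_width: 0.009
gripper_force: 0.0
clock: 18.5
ee_pos: [0.509, -0.1555, 0.1047]
ee_rot: [3.141, 0.0, 1.345]
wrist_force: [0.9, 0.3, -0.3]
gripper_width: 0.007
gripper_force: 0.0
clock: 18.7
ee_pos: [0.5089, -0.1555, 0.1024]
ee_rot: [-3.141, -0.0, 1.345]
wrist_force: [0.0, -0.5, 0.1]
gripper_width: 0.003
gripper_force: 0.0
```

```bash
for i in 1; do :; done; python3 -m crank '-1 0 0 .001 0 0 0;-1 0 0 0 0 0 0' | grep -E 'pos|wrist'; python3 -m crank '-1 0 0 .001 0 0 0;-1 0 0 0 0 0 0'| grep -E 'pos|wrist'; python3 -m crank '-1 0 0 .002 0 0 0;-1 0 0 0 0 0 0'| grep -E 'pos|wrist'; python3 -m crank '-1 0 0 .002 0 0 0;-1 0 0 0 0 0 0'| grep -E 'pos|wrist'
```

```text
ee_pos: [0.509, -0.1555, 0.1015]
wrist_force: [-0.6, -0.7, 0.4]
ee_pos: [0.5091, -0.1556, 0.1008]
wrist_force: [-1.6, 0.0, 3.1]
ee_pos: [0.5091, -0.1555, 0.0986]
wrist_force: [0.5, -0.5, 3.8]
ee_pos: [0.5091, -0.1556, 0.0965]
wrist_force: [-0.5, 0.3, 4.2]
```

Contact came at ee z ≈ 0.101, so half-way is ≈ 0.089.

```bash
python3 -m crank '-1 0 0 .002 0 0 0;-1 0 0 .002 0 0 0;-1 0 0 .002 0 0 0;-1 0 0 .0015 0 0 0;-1 0 0 0 0 0 0;-1 0 0 0 0 0 0'; python3 -m crank '-1 0 0 0 0 0 0;-1 0 0 0 0 0 0;-1 0 0 0 0 0 0;-1 0 0 0 0 0 0;-1 0 0 0 0 0 0;-1 0 0 0 0 0 0'
python3 - <<'E'
from h import *
for n in ['wrist','scene']:
    c=cam(n);p,d=ctrl.capture(n);P=cloud(c,d);r=np.hypot(P[...,0]-.509,P[...,1]+.155)
    a=P[(p.max(2)<70)&(r<.022)&(P[...,2]>.1)&(P[...,2]<.128)];b=P[(abs(P[...,0]-.491)<.014)&(abs(P[...,1]+.112)<.012)&(P[...,2]>.105)&(P[...,2]<.125)]
    print(n,'head z',len(a),np.percentile(a[:,2],[50,80,95]).round(4) if len(a) else '','post',len(b),np.percentile(b[:,2],[50,80,95]).round(4) if len(b) else '')
F=[]
for _ in range(12):
    F.append(ctrl.observe()['wrist_force'][2]);ctrl.capture('top')
print(np.mean(F),ctrl.observe()['ee_pos'])
p,_=ctrl.capture('scene');cv2.imwrite('pics/end.png',cv2.resize(p[160:280,180:420],(720,360),interpolation=cv2.INTER_CUBIC)[:,:,::-1])
E
```

```text
clock: 20.1
ee_pos: [0.5091, -0.1556, 0.0894]
ee_rot: [3.141, 0.0, 1.345]
wrist_force: [-1.7, 0.1, 7.1]
gripper_width: 0.008
gripper_force: 3.5
clock: 20.7
ee_pos: [0.5091, -0.1556, 0.0895]
ee_rot: [3.141, 0.0, 1.345]
wrist_force: [-2.0, 0.4, 7.5]
gripper_width: 0.004
gripper_force: 3.5
wrist head z 934 [0.1179 0.1185 0.1194] post 339 [0.1175 0.1181 0.1186]
scene head z 77 [0.117  0.1184 0.1223] post 27 [0.1142 0.1176 0.1178]
7.049227067957047 [ 0.5091543  -0.15553468  0.08951592]
```

View pics/end.png

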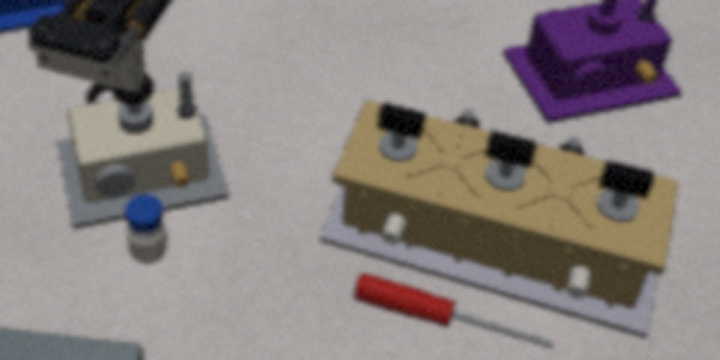

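The scene view shows all three bars lying along the housing at (401,120), (510,148) and (627,180). The head at (135,90) is pressed level with the post at (186,80): head z 118 mm, post 118 mm, force about 7 N.

```bash
python3 -c "
from cell import ctrl
print(ctrl.observe()['clock'],ctrl.sign_off())"
```

```text
the job is handed in; nothing more can be done
21.45 None
```

I handed the job in at 21.45 s: all three bolts are home (middle one first), and the robot is holding the plunger half-way down, level with the post, at about 7 N; the hand-in returned no verdict.

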